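# Hang the loaded sample-pot carrier level on the stand's pin

### The arm

A 6-joint arm with a two-finger parallel gripper is mounted at the origin on the work surface. World frame = base frame: x ahead of the robot, y to its left, z up, the work surface at z = 0. Lengths are in m, angles in rad, forces in N, time in s.
With the tool pointing down it reaches from about 0.275 to 0.775 m from the base axis. Payload 14.6 kg.
Tool frame: the origin (TCP) lies midway between the tips of the shut fingers; the grasp point (between the pads) lies 19 mm behind it; z points along the fingers, y is the line along which they close (so a half turn about z gives the same grasp; the last joint's range is limited). The gripper opens to 85 mm and grips with 20 to 120 N. Pads are 22 mm wide; open, the fingers measure 114 mm over their backs; the gripper's body (76 mm by 85 mm) begins 54 mm behind the grasp point. The pads swing forward as they close: fully open they stand 13 mm farther back than shut.
Start: joints at [1.11, 0.263, -0.048, 1.259, 0, 1.415], TCP at [0.158, 0.501, 0.231] pointing down, gripper open.
Joint ranges: [-2.65, 2.65], [-0.89, 1.7], [-1.18, 1.37], [-2.13, 2.11], [-1.35, 1.29], [-3.14, 3.14]. Speed limits (rad/s): [1.89, 1.89, 2.57, 2.79, 3.14, 3.14].

### API

Orientations are given as [roll, pitch, yaw] about the fixed x, y, z axes, in that order (R = Rz(yaw) Ry(pitch) Rx(roll)).
In Python, from bench import * gives the robot as it stands.
- The arm moves only by the tool arm_command, never from a script. Its argument "targets" is a list that holds one entry, the list of rows, each a list of 5 numbers: the shift along the tool's x, y, z scaled (see below), then the turn about the tool's z scaled (see below), then the gripper command: -1 is fully open, 1 is shut, values between are in proportion. In form: [[[x, y, z, spin, grip], ...]]. A call has 1 to 20 rows; each row shifts and turns the commanded pose from where the row before left it, along the tool's axes as they then stand; what a row does not reach is not made up. The controller multiplies each number of a shift by 25 mm and each number of a turn by 360 degrees. A row lasts 1/8 s, in which the tool goes at most 62.5 mm and 10.7 degrees, less where a joint would pass 70% of its speed; a pose out of reach is approached as far as the arm can. A call with a number of a shift or a turn outside -1 to 1 is refused whole. A call with a gripper value outside its range is refused whole. The fingers move at their own pace and stop on an object; "force" is the grip in N (left out, the last holds). Time passes only in rows, so rows that do not move let the fingers close. It gives the time, the measured TCP pose, the force, the opening and the grip force at its end, in the units of the state.
- read_state(): the state, without advancing time (a new reading comes with each control period).
- read_camera(name): name is "side" or "top"; returns a dict with "pixels" (480x640x3 uint8, red, green, blue), "z_map" (480x640 float32, m along the optical axis (not along the pixel's ray), 0 where there is no reading), "K" (3x3 intrinsics, pixels), "dist_coeffs" ([k1, k2, p1, p2, k3] as OpenCV has them; the pictures are not rectified), "T" (4x4, takes a point from camera to world coordinates). Camera axes: x right, y up, looking along -z (the intrinsics and any distortion apply to the point x, -y, -z); pixel columns grow to the right and rows downward; lengths in m; the calibration is good to about 2 mm. A picture is of the moment at which its call begins.
- job_done(): hands the job in; it is judged then, once.
The state is a dict: "time_s": time; "qpos": joint angles; "joint_velocities": joint speeds; "effort": joint torques, N m; "ee_pos": TCP position; "tcp_rot": TCP orientation; "contact_force": force on the tool from outside, world axes, zero at the start; "moment": the same for the moment, N m; "width": finger opening in m; "grip_force": force on a finger pad.
Only numpy, scipy, OpenCV 4.12 (cv2) and the standard library are available. Lean on these libraries where they do the work, as an engineer would, in place of code of your own. Each camera call takes 0.05 s, during which the arm holds its last target. There are 200 camera calls.

### The job

Pick up the aluminium sample-pot carrier by its black grip and hang it on the headed pin of the small stand, by whichever of the six holes in its top bar makes it hang level with the load it has. The pin is clamped by hand, never at quite the same height or angle, so feel your way on without pushing hard on the stand, bring the hole past the pin's head and let the pin take the weight before you let go. Keep the carrier upright with its pots in their cells, and leave everything else where it is.

Things in the scene. Friction and masses are not known exactly. Their poses are not given: they have to be found in the camera images.
- carrier: Aluminium carrier, 80 g: a tray 46 (x) x 178 (y) x 24 mm high with four open cells 42 mm square at y = -66, -22, 22, 66 mm, floor 2 mm; end strips 120 mm high, 181 mm over all, hold a top bar. Same from front and back; may be hung either way round. Bare, its centre of mass lies over the origin. Starts on the orange tray (4 mm), all pots in its cells. Origin: centre of its underside, z up.
- carrier_bar (a point): Middle of the carrier's top bar: carrier frame (0, 0, 106 mm). The upright bar is 5 mm thick (x), 178 mm long (y), z = 84 to 120 mm. Six round holes, 12.4 mm across, run through it along x, all at z = 106 mm, at y = -45.8, -27.5, -9.2, 9.2, 27.5, 45.8 mm.
- carrier_grip (a point): Middle of the black grip block on the carrier's bar: carrier frame (0, 0, 142 mm). The block is 16 mm (x) x 26 mm (y), from z = 120 to 164 mm; pinch it from above across either pair of faces.
- pot_soil: The full pot: clear with brown soil inside and a blue screw cap, 38 mm across, 58 mm tall, about 115 g (103 to 127 g), loose in one of the carrier's four cells; which one varies. Origin: centre of its underside.
- pot_empty_a: Empty open white pot, 37 mm across, 50 mm tall, 15 g, loose in one of the carrier's cells. Origin: centre of its underside.
- pot_empty_b: Empty open white pot, 37 mm across, 50 mm tall, 15 g, loose in one of the carrier's cells. Origin: centre of its underside.
- pot_empty_c: Empty open white pot, 37 mm across, 50 mm tall, 15 g, loose in one of the carrier's cells. Origin: centre of its underside.
- stand: Fixed stand: foot plate 130 x 200 x 12 mm, x = -95 to 35 mm; upright 12 mm rod, top z = 215 mm. A boss (26 x 24 x 28 mm) clamped on the rod by hand holds a level pin roughly along the stand's -x: its axis is 160 to 180 mm above the bench and it is swung about the rod by up to 0.2 rad either way; neither is reported. Over 20 N disturbs the stand. Origin: rod axis at the bench, z up.
- pin_foot (a point): Stand frame (-65, 0, 0 mm): below the neck's middle if the pin were not swung. The pin, by distance from the rod's axis: shoulder 18 mm thick, 13 to 59 mm; neck 6 mm thick, 59 to 71; flat-ended brass head 9.4 mm thick, 71 to 77 mm. Hung, the bar sits on the neck between head and shoulder, its hole's centre 3.2 mm below the pin's axis.
- photometer: Off-white hand photometer lying on the tray, 150 x 96 x 57 mm, blue keys and a black cap; bystander. Origin: centre of its underside.
- scale: Black pocket scale, 125 x 74 x 21 mm; bystander. Origin: centre of its underside.
- timer: Round black timer, 64 mm across, 16 mm high; bystander. Origin: centre of its underside.
- vial_a: Glass vial with black cap, 23 mm across, 45 mm tall; bystander. Origin: centre of its underside.
- vial_b: Glass vial with black cap, like the other; bystander. Origin: centre of its underside.
- tube: Clear sample tube with blue cap standing on the bench, 35 mm across, 116 mm tall; bystander. Origin: centre of its underside.
- jar: Glass jar of soil with white lid, 76 mm across, 100 mm tall; bystander. Origin: centre of its underside.
Not all that is in view belongs to the job. What is shaped like the pot_empty_b but purple is not meant. Of the things shaped like the stand, the grey one is meant.

How it is judged:
On the way:
1. the carrier is lifted well clear of the tray (height (world z) of carrier above 0.045 m), for 0.2 s.
At the end, for the whole second after the job is handed in: The carrier hangs by one of its holes between the head and shoulder of the stand's pin (hole row 150 to 182 mm above the bench), level within 5 degrees along its row and 10 degrees fore and aft, at rest, its weight on the stand, let go, with all four pots seated in its cells (x of carrier_bar in the frame of stand between -0.081 and -0.049 m and z of carrier_bar in the frame of stand between 0.15 and 0.182 m and y of carrier_bar in the frame of stand between -0.06 and 0.06 m and angle between carrier's own y axis and vertical between 1.4835 and 1.6581 rad and angle between carrier's own x axis and vertical between 1.4 and 1.74 rad and contact force between carrier and stand above 1.2 N and linear speed of carrier below 0.03 m/s and angular speed of carrier below 0.25 rad/s and z of each of pot_soil, pot_empty_a, pot_empty_b, pot_empty_c in the frame of carrier below 0.012 m and distance between each of pot_soil, pot_empty_a, pot_empty_b, pot_empty_c and carrier below 0.072 m); the robot touches nothing.
It fails at once if the stand (with its pin) is pushed with more than 20 N (contact force between anything else and stand above 20 N).
It fails at once if the carrier is tipped by more than 35 degrees (angle between carrier's own z axis and vertical above 0.61 rad).
It fails at once if a pot leaves its cell (z of any of pot_soil, pot_empty_a, pot_empty_b, pot_empty_c in the frame of carrier above 0.02 m).
It fails at once if a bystander is moved by more than 20 mm (distance of any of photometer, scale, timer, vial_a, vial_b, tube, jar from where it was at the start of the episode above 0.02 m).
It also fails if it takes over 72 s, if anything falls off the work surface, if the arm or the gripper's body presses on something with over 40 N, if the wrist force passes 120 N, or if a joint passes its speed limit or range.

## Working session

There is one attempt and no reset: what is moved stays moved. The work goes in short steps, Python scripts to look and compute and a tool call to move; the robot and the scene stay as the last step left them, time stands still between calls to the robot, and variables do not carry over. Pictures are saved under pics/ and viewed, at most 10 in all, crops included, and the job is handed in when it is done.

Besides the shell and the picture viewer there is one more tool, called after "Emit:" as name(argument=value, ...) on one line, values as JSON. arm_command: Moves the arm, as the interface text tells. Shifts and turns lie within -1 to 1; 1 stands for 25 mm of shift or 360 degrees of turn. Its arguments: {"type":"object","properties":{"targets":{"type":"array"},"force":{"type":"number"}},"required":["targets"]}

```bash
ls; mkdir -p pics; cat > h.py <<'E'
from bench import *
import numpy as np, cv2
def cloud(c):
    K,d,T,z=c["K"],np.array(c["dist_coeffs"],float),np.array(c["T"]),c["z_map"]
    v,u=np.mgrid[0:480,0:640]
    p=cv2.undistortPoints(np.stack([u,v],-1).reshape(-1,1,2).astype(np.float64),np.array(K,float),d).reshape(480,640,2)
    P=np.stack([p[...,0]*z,-p[...,1]*z,-z],-1)
    W=P@T[:3,:3].T+T[:3,3]; W[z==0]=np.nan
    return W
E
python3 - <<'E'
from h import *
print(read_state())
for n in("side","top"):
    c=read_camera(n); cv2.imwrite(f"pics/{n}0.png",c["pixels"][...,::-1]); np.savez(f"{n}0.npz",**{k:np.array(v) for k,v in c.items()})
    print(n,np.round(c["T"],3).tolist(),c["K"])
E
```

```text
pics
{'time_s': 0.0, 'qpos': array([ 1.10968224e+00,  2.63491123e-01, -4.89623328e-02,  1.25941541e+00,
        1.87197641e-05,  1.41547825e+00]), 'joint_velocities': array([-0.00026657, -0.00208729,  0.00020292,  0.00060247, -0.00062717,
       -0.00037266]), 'effort': array([-3.30256889e-04, -6.37612295e+01,  3.84562862e+01,  1.37194232e-02,
       -1.36328927e-04,  7.64023383e-06]), 'ee_pos': array([0.15792839, 0.50037356, 0.23083227]), 'tcp_rot': array([-3.14053592e+00, -1.84410470e-04,  2.83579653e+00]), 'contact_force': array([ 0.2770459 ,  0.53080503, -0.9545594 ]), 'moment': array([-0.0101747 , -0.00619547,  0.00969655]), 'grip_force': 0.0, 'width': 0.08539891669487464}
side [[0.999, 0.038, -0.037, 0.468], [-0.052, 0.583, -0.811, -0.975], [-0.01, 0.812, 0.584, 0.803], [0.0, 0.0, 0.0, 1.0]] [[500.9343725    0.         318.52149502]
 [  0.         500.9343725  239.97674259]
 [  0.           0.           1.        ]]
top [[-0.01, 0.988, -0.152, 0.345], [-1.0, -0.011, -0.008, 0.027], [-0.009, 0.152, 0.988, 1.228], [0.0, 0.0, 0.0, 1.0]] [[483.49365086   0.         324.02755391]
 [  0.         483.49365086 238.77667507]
 [  0.           0.           1.        ]]
```

View pics/side0.png

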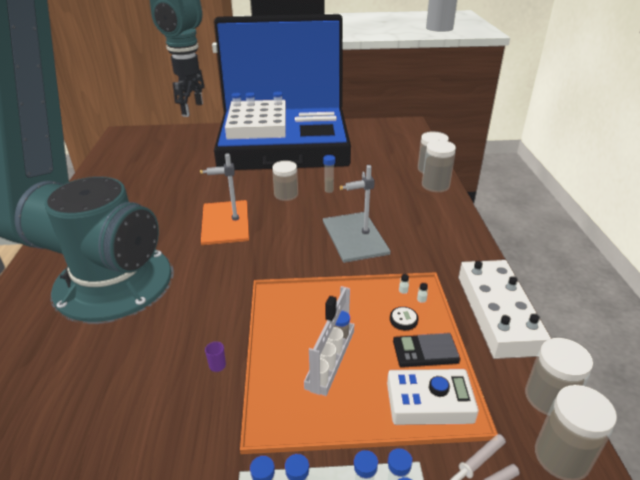

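View pics/top0.png

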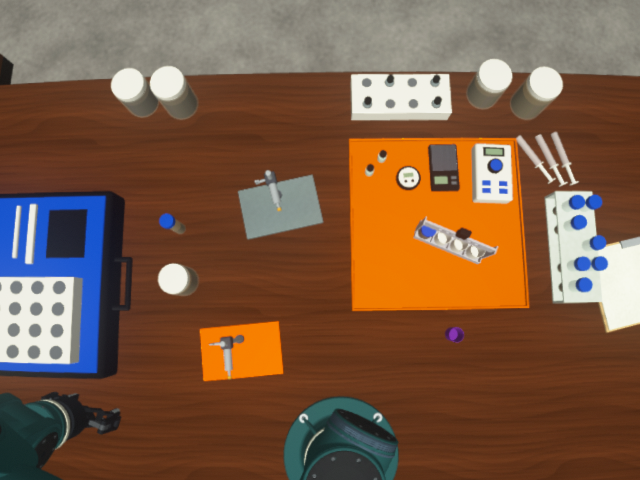

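Side view: carrier at about (330,345) with the blue-capped soil pot in its far end cell (342,318). The grey stand's rod is at (366,200) and its pin tip at (342,187). Top view: soil pot (427,231), grip (463,234), carrier ends (415,222) to (497,260), rod top (268,175), brass head (279,210). With the soil pot in an end cell, the centre of mass sits about 27.5 mm towards it, so I'll use that hole.

```bash
python3 - <<'E'
from h import *
C={n:dict(np.load(f"{n}0.npz")) for n in("side","top")}
W={n:cloud(C[n]) for n in C}
H={n:cv2.cvtColor(C[n]["pixels"],cv2.COLOR_RGB2HSV).astype(int) for n in C}
def rect(P): 
    r=cv2.minAreaRect((P[:,:2]*1000).astype(np.float32)); return np.round(cv2.boxPoints(r),1).tolist(),np.round(r[0],1),np.round(r[1],1),round(r[2],2)
def box(n,u0,v0,u1,v1):
    m=np.zeros((480,640),bool); m[v0:v1,u0:u1]=1; return m&np.isfinite(W[n][...,0])
for n,b in(("top",(230,165,330,245)),("side",(318,205,395,265))):
    w=W[n]; m=box(n,*b)&(abs(w[...,2]-.012)<.006)&(H[n][...,2]>70)&(H[n][...,0]>60)&(H[n][...,0]<120)
    m=cv2.morphologyEx(m.astype(np.uint8),cv2.MORPH_OPEN,np.ones((3,3)))>0
    print(n,"foot",m.sum(),rect(w[m]))
for n,b in(("top",(230,150,330,245)),("side",(330,155,395,240))):
    w=W[n]; m=box(n,*b)
    for lo,hi in((.03,.13),(.145,.2),(.2,.23)):
        P=w[m&(w[...,2]>lo)&(w[...,2]<hi)]
        print(n,lo,len(P),np.round(np.median(P,0)*1000,1) if len(P) else "")
    mm=m&(w[...,2]>.145)&(w[...,2]<.2)
    vs,us=np.nonzero(mm)
    for v in np.unique(vs):
        k=vs==v; print(v,us[k].min(),us[k].max(),np.round(np.mean(w[v,us[k]],0)*1000,0),end="; ")
    print()
    br=m&(H[n][...,0]>12)&(H[n][...,0]<30)&(H[n][...,1]>110); print("brass",np.argwhere(br)[:, ::-1].tolist(),np.round(w[br]*1000,0).tolist())
for n,b in(("top",(405,205,510,275)),("side",(295,280,365,400))):
    w=W[n]; m=box(n,*b)
    P=w[m&(w[...,2]>.112)&(w[...,2]<.13)];print(n,"bar/strips",len(P),rect(P))
    P=w[m&(w[...,2]>.16)&(w[...,2]<.175)];print(n,"grip top",len(P),rect(P),np.round(P.mean(0)*1000,1))
    k=m&(H[n][...,0]>100)&(H[n][...,0]<130)&(H[n][...,1]>120);P=w[k];print("blue",len(P),np.round(np.median(P,0)*1000,1))
E
```

```text
top foot 3342 ([[534.5999755859375, 232.60000610351562], [575.7999877929688, 41.20000076293945], [700.7999877929688, 68.0999984741211], [659.5999755859375, 259.5]], array([617.7, 150.3]), array([127.8, 195.7]), 12.15)
side foot 1845 ([[534.4000244140625, 230.5], [575.7999877929688, 33.900001525878906], [701.0, 60.20000076293945], [659.5999755859375, 256.8999938964844]], array([617.7, 145.4]), array([128. , 200.9]), 11.89)
top 0.03 2 [648.6 149.8  33.7]
top 0.145 334 [629.5 148.3 174.9]
top 0.2 27 [646.3 155.6 212.5]
171 271 274 [661. 150. 180.]; 172 271 274 [659. 150. 181.]; 173 265 274 [657. 153. 180.]; 174 264 275 [655. 154. 178.]; 175 264 275 [651. 155. 182.]; 176 265 275 [648. 154. 186.]; 177 265 276 [646. 153. 184.]; 178 264 276 [645. 155. 181.]; 179 258 276 [643. 160. 179.]; 180 255 276 [641. 166. 178.]; 181 255 277 [639. 164. 178.]; 182 255 277 [637. 162. 175.]; 183 256 276 [636. 160. 172.]; 184 267 276 [633. 152. 174.]; 185 268 276 [631. 151. 174.]; 186 269 276 [628. 150. 174.]; 187 269 277 [626. 149. 173.]; 188 270 277 [623. 148. 174.]; 189 270 277 [621. 148. 174.]; 190 270 
[... 2625 characters left out ...]
], [522.5, -296.1000061035156], [532.9000244140625, -270.3999938964844], [518.5999755859375, -264.6000061035156]], array([ 520.6, -280.4]), array([27.8, 15.4]), 67.91) [ 520.2 -279.9  167. ]
blue 109 [ 539.9 -217.1   63.4]
side bar/strips 352 ([[474.3999938964844, -365.70001220703125], [493.1000061035156, -373.6000061035156], [566.2000122070312, -202.5], [547.5, -194.5]], array([ 520.3, -284.1]), array([186.1,  20.3]), 66.87)
side grip top 112 ([[507.79998779296875, -294.5], [523.0, -300.1000061035156], [532.4000244140625, -274.70001220703125], [517.0999755859375, -269.1000061035156]], array([ 520.1, -284.6]), array([27. , 16.2]), 69.79) [ 520.  -286.6  166.4]
blue 144 [ 549.8 -232.3   63.8]
```

```bash
python3 - <<'E'
import cv2,numpy as np
a=cv2.imread("pics/side0.png")[150:260,300:400]; b=cv2.imread("pics/top0.png")[155:250,230:330]
a=cv2.resize(a,(400,440),interpolation=2); b=cv2.resize(b,(400,380),interpolation=2)
o=np.zeros((440,800,3),np.uint8);o[:,:400]=a;o[:380,400:]=b
cv2.imwrite("pics/crop.png",o)
E
```

```text
(no output)
```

View pics/crop.png

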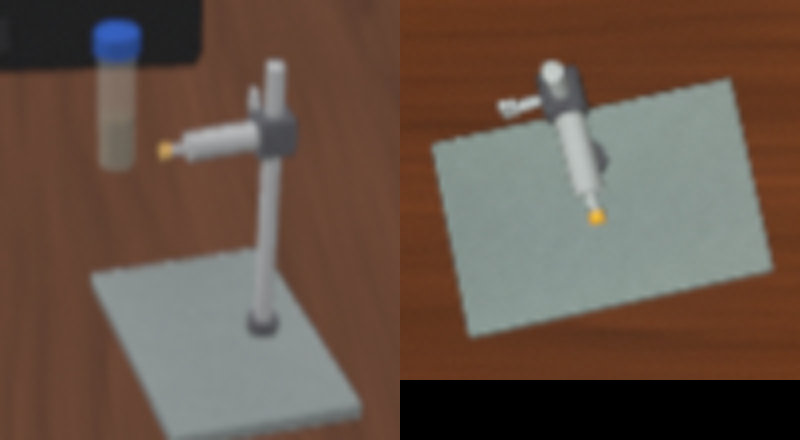

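The crop shows the pin tilting slightly within the foot frame: brass tip at crop (597,216), rod top at (552,70). The pin runs at about 15.7° in the world, with its axis near z 167 mm. Moving over the grip now.

Emit:
arm_command(targets=[[[0,0,-0.8,0.0056,-1],[0,0,-0.8,0.0056,-1],[0,0,-0.8,0.0055,-1],[-0.921,-0.819,0,0,-1],[-0.921,-0.819,0,0,-1],[-0.921,-0.819,0,0,-1],[-0.921,-0.819,0,0,-1],[-0.921,-0.819,0,0,-1],[-0.921,-0.819,0,0,-1],[-0.921,-0.819,0,0,-1],[-0.921,-0.819,0,0,-1],[-0.921,-0.819,0,0,-1],[-0.921,-0.819,0,0,-1],[-0.921,-0.819,0,0,-1],[-0.921,-0.819,0,0,-1],[-0.921,-0.819,0,0,-1],[-0.921,-0.819,0,0,-1],[-0.921,-0.819,0,0,-1],[-0.921,-0.819,0,0,-1],[-0.921,-0.819,0,0,-1]]])

```text
time_s: 2.6
ee_pos: [0.3781, 0.0243, 0.2911]
tcp_rot: [-3.142, -0.0, 2.731]
contact_force: [0.1, 0.4, -0.2]
width: 0.0853
grip_force: 0.0
```

Emit:
arm_command(targets=[[[-0.921,-0.819,0,0,-1],[-0.921,-0.819,0,0,-1],[-0.921,-0.819,0,0,-1],[-0.921,-0.819,0,0,-1],[-0.921,-0.819,0,0,-1],[-0.921,-0.819,0,0,-1],[-0.921,-0.819,0,0,-1],[-0.921,-0.819,0,0,-1],[-0.921,-0.819,0,0,-1],[-0.921,-0.819,0,0,-1],[-0.921,-0.819,0,0,-1],[0,0,0,0,-1],[0,0,0,0,-1]]])

```text
time_s: 4.22
ee_pos: [0.52, -0.282, 0.2911]
tcp_rot: [3.141, -0.001, 2.731]
contact_force: [0.1, 0.3, -0.2]
width: 0.0853
grip_force: 0.0
```

Emit:
arm_command(targets=[[[0,0,0.8,0,-1],[0,0,0.8,0,-1],[0,0,0.8,0,-1],[0,0,0.8,0,-1],[0,0,0.8,0,-1],[0,0,0.8,0,-1],[0,0,0.8,0,-1],[0,0,0.8,0,-1],[0,0,0,0,0],[0,0,0,0,0.2],[0,0,0,0,0.35],[0,0,0,0,1],[0,0,0,0,1],[0,0,0,0,1],[0,0,0,0,1]]], force=80)

```text
time_s: 6.1
ee_pos: [0.5205, -0.2828, 0.1321]
tcp_rot: [-3.141, 0.001, 2.731]
contact_force: [-1.1, -1.2, 6.7]
width: 0.025
grip_force: 78.8
```

Emit:
arm_command(targets=[[[0,0,-0.2,0,1],[0,0,-0.4,0,1],[0,0,-0.6,0,1],[0,0,-0.6,0,1],[0,0,-0.6,0,1],[0,0,-0.4,0,1],[0,0,0,-0.01,1],[0,0,0,-0.0178,1],[0,0,0,-0.0178,1],[0,0,0,-0.0178,1],[0,0,0,-0.0178,1],[0,0,0,-0.0178,1],[0,0,0,-0.0099,1],[0,0,0,0,1],[0,0,0,0,1]]], force=80)

```text
time_s: 7.98
ee_pos: [0.5203, -0.2824, 0.2014]
tcp_rot: [-3.142, 0.0, -2.87]
contact_force: [-0.5, -0.5, -1.9]
width: 0.0246
grip_force: 78.7
```

Emit:
arm_command(targets=[[[-0.1,0.36,0,0,1],[-0.2,0.7,0,0,1],[-0.22,0.8,0,0,1],[-0.22,0.8,0,0,1],[-0.22,0.8,0,0,1],[-0.22,0.8,0,0,1],[-0.22,0.8,0,0,1],[-0.22,0.8,0,0,1],[-0.22,0.8,0,0,1],[-0.22,0.8,0,0,1],[-0.22,0.8,0,0,1],[-0.22,0.8,0,0,1],[-0.22,0.8,0,0,1],[-0.22,0.8,0,0,1],[-0.22,0.8,0,0,1],[-0.22,0.8,0,0,1],[-0.22,0.8,0,0,1],[-0.2,0.8,0,0,1],[-0.2,0.46,0,0,1],[0,0,0,0,1]]])

```text
time_s: 10.48
ee_pos: [0.5199, 0.09, 0.2012]
tcp_rot: [-3.142, -0.0, -2.867]
contact_force: [-0.1, 0.4, -3.1]
width: 0.0251
grip_force: 78.9
```

```bash
python3 - <<'E'
from h import *
s=read_state();print({k:np.round(s[k],4) for k in("time_s","ee_pos","tcp_rot","contact_force","moment","width")})
for n in("side","top"):
    c=read_camera(n); cv2.imwrite(f"pics/{n}1.png",c["pixels"][...,::-1]); np.savez(f"{n}1.npz",**{k:np.array(v) for k,v in c.items()})
a=cv2.imread("pics/side1.png")[120:270,250:400]; b=cv2.imread("pics/top1.png")[140:290,220:370]
cv2.imwrite("pics/crop1.png",np.hstack([cv2.resize(x,(400,400),interpolation=2) for x in(a,b)]))
E
```

```text
{'time_s': np.float64(10.475), 'ee_pos': array([0.5199, 0.09  , 0.2012]), 'tcp_rot': array([-3.1415, -0.    , -2.867 ]), 'contact_force': array([-0.1409,  0.4153, -3.1309]), 'moment': array([-0.0402, -0.0228,  0.0506]), 'width': np.float64(0.0251)}
```

View pics/crop1.png

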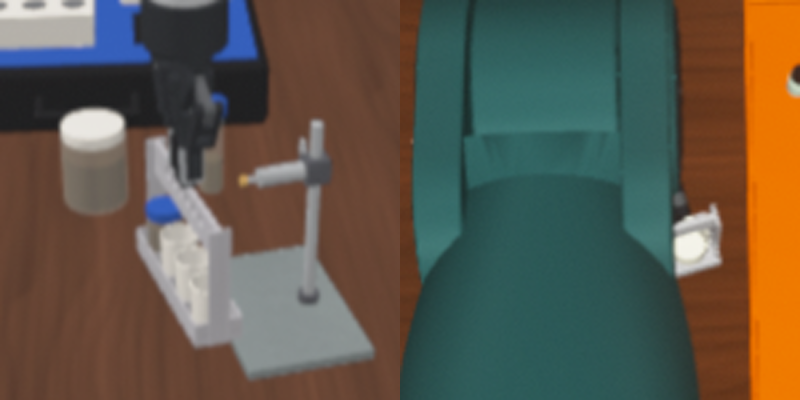

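The side view shows the carrier held upright, facing the pin, with its pots seated. In the crop the brass head is at (243,180) and the near end strip at (222,280). The arm hides the top view. Next I'll measure the carrier and the pin in the same side frame.

```bash
cat >> h.py <<'E'
def C2(n,i): 
    c=dict(np.load(f"{n}{i}.npz")); return c,cloud(c)
def carrier_frame(W,p,yaw):   # tool yaw -> carrier coords (x=-tool x, y=tool y)
    a=yaw+np.pi; ex=np.array([np.cos(a),np.sin(a),0]); ey=np.array([-ex[1],ex[0],0])
    o=np.array([p[0],p[1],p[2]-.1281]); d=W-o
    return np.stack([d@ex,d@ey,d[...,2]],-1)*1000
E
python3 - <<'E'
from h import *
from scipy.optimize import least_squares
c,W=C2("side",1); Q=carrier_frame(W,[.5199,.09,.2012],-2.867)
def sel(Q,a,b): return Q[np.all((Q>a)&(Q<b),-1)&np.isfinite(Q[...,0])]
P=sel(Q,(-12,-100,30),(12,-80,115)); print("strip",len(P),np.round(np.median(P,0),1))
A=np.c_[P[:,0],P[:,2]-70,np.ones(len(P))]; k=abs(P[:,1]-np.median(P[:,1]))<4
print(" fit y=",np.round(np.linalg.lstsq(A[k],P[k,1],rcond=None)[0],3)," x 5-95%",np.percentile(P[:,0],[3,97]).round(1))
P=sel(Q,(-10,-85,112),(10,-18,130)); print("bar",len(P),np.round(np.percentile(P,[2,50,98],axis=0),1).tolist())
for y in range(-85,60,15):
    S=sel(Q,(-12,y,80),(12,y+15,130)); 
    if len(S): print(y,len(S),"zmax",np.percentile(S[:,2],97).round(1),"x",np.percentile(S[:,0],[3,50,97]).round(1))
# pin cylinder fits
for n,i in(("top",0),("side",0),("side",1)):
    c,W=C2(n,i); rod=np.array([646.7,153.2]); a=np.radians(15.7); e=np.array([np.cos(a),np.sin(a)]); q=np.array([-e[1],e[0]])
    D=W[...,:2]*1000-rod; s=-(D@e); t=D@q; z=W[...,2]*1000
    for nm,lo,hi,R in(("shoulder",22,57,9),("head",71.5,78,4.7)):
        m=(s>lo)&(s<hi)&(abs(t)<20)&(abs(z-168)<20); S,T,Z=s[m]-40,t[m],z[m]
        f=lambda x:np.hypot(T-x[0]-(x[2]*S if nm=="shoulder" else 0),Z-x[1])-R
        r=least_squares(f,[0,167,0],loss="soft_l1"); print(n,i,nm,m.sum(),"t,z,slope",r.x.round(3),"s 2-98%",np.percentile(s[m],[2,98]).round(1),"rms",np.median(abs(r.fun)).round(2))
    m=(abs(s)<15)&(abs(t)<15)&(z>190)&(z<208); S,T=s[m],t[m]
    r=least_squares(lambda x:np.hypot(S-x[0],T-x[1])-6,[0,0],loss="soft_l1"); print("  rod",m.sum(),r.x.round(2))
E
```

```text
strip 267 [ -1.2 -91.   74. ]
 fit y= [ 4.8000e-02  5.0000e-03 -9.1056e+01]  x 5-95% [-10.6   9.8]
bar 55 [[-3.5, -82.6, 113.0], [-2.2, -51.8, 119.6], [2.7, -21.6, 122.2]]
-85 11 zmax 121.3 x [-3.8 -2.   1.8]
-70 30 zmax 122.1 x [-3.3 -2.4  1.2]
-55 37 zmax 121.6 x [-3.8 -2.3  2.5]
-40 29 zmax 120.6 x [-3.7 -2.2  0.5]
-25 42 zmax 127.0 x [-6.4 -2.5  4.3]
-10 28 zmax 126.3 x [-8.3 -2.8 -0.2]
5 20 zmax 127.8 x [-9.  -2.6 -0.5]
20 24 zmax 113.7 x [-4.  -2.6 -0.5]
35 17 zmax 116.3 x [-3.7 -2.9 -0.4]
50 26 zmax 121.5 x [-4.1 -2.7 -0.5]
top 0 shoulder 128 t,z,slope [ 1.59800e+00  1.66675e+02 -1.50000e-02] s 2-98% [22.6 56.5] rms 1.06
top 0 head 7 t,z,slope [  0.472 167.856   0.   ] s 2-98% [72.6 74.9] rms 1.49
  rod 11 [-2.95  2.01]
side 0 shoulder 96 t,z,slope [1.12200e+00 1.67508e+02 2.00000e-03] s 2-98% [22.5 56.6] rms 0.97
side 0 head 6 t,z,slope [ -2.027 167.37    0.   ] s 2-98% [72.  76.5] rms 1.32
  rod 28 [-1.24  0.45]
side 1 shoulder 94 t,z,slope [ 2.05700e+00  1.66765e+02 -3.00000e-02] s 2-98% [22.8 56.4] rms 1.05
side 1 head 7 t,z,slope [  1.245 168.474   0.   ] s 2-98% [71.6 76.8] rms 0.85
  rod 30 [-2.08  0.4 ]
```

Emit:
arm_command(targets=[[[0,0,0.2,0,1],[0,0,0.276,0,1],[-0.4,0,0,0,1],[-0.5,0,0,0,1],[-0.5,0,0,0,1],[-0.4,0,0,0,1],[-0.3,0,0,0,1],[0,0,0,0,1],[0,0,0,0,1]]])

```text
time_s: 11.7
ee_pos: [0.5701, 0.1035, 0.1894]
tcp_rot: [-3.142, -0.0, -2.868]
contact_force: [0.1, 0.2, -2.6]
width: 0.0249
grip_force: 78.9
```

Emit:
arm_command(targets=[[[-0.08,0,0,0,1],[-0.08,0,0,0,1],[0,0,0,0,1]]])

```text
time_s: 12.08
ee_pos: [0.5743, 0.1046, 0.1894]
tcp_rot: [3.142, 0.0, -2.868]
contact_force: [0.7, -0.3, -2.2]
width: 0.0248
grip_force: 79.0
```

Emit:
arm_command(targets=[[[-0.04,0,0,0,1],[-0.04,0,0,0,1],[0,0,0,0,1]]])

```text
time_s: 12.45
ee_pos: [0.5762, 0.1051, 0.1894]
tcp_rot: [-3.142, 0.0, -2.868]
contact_force: [-0.1, 0.5, -2.8]
width: 0.0249
grip_force: 79.0
```

Emit:
arm_command(targets=[[[-0.04,0.02,0,0,1],[-0.02,0,0,0,1],[0,0,0,0,1]]])

```text
time_s: 12.82
ee_pos: [0.5775, 0.106, 0.1894]
tcp_rot: [-3.142, -0.0, -2.868]
contact_force: [-1.0, 0.0, -2.5]
width: 0.0248
grip_force: 79.0
```

Emit:
arm_command(targets=[[[-0.04,0,0,0,1],[0,0,0,0,1]]])

```text
time_s: 13.08
ee_pos: [0.5785, 0.1063, 0.1894]
tcp_rot: [-3.142, -0.0, -2.868]
contact_force: [0.4, -0.3, -2.4]
width: 0.0248
grip_force: 79.0
```

Emit:
arm_command(targets=[[[-0.04,0,0,0,1],[0,0,0,0,1]]])

```text
time_s: 13.32
ee_pos: [0.5795, 0.1066, 0.1894]
tcp_rot: [-3.142, 0.0, -2.868]
contact_force: [-1.2, 0.2, -2.2]
width: 0.0253
grip_force: 79.0
```

Emit:
arm_command(targets=[[[-0.04,0,0,0,1],[0,0,0,0,1]]])

```text
time_s: 13.58
ee_pos: [0.5804, 0.1068, 0.1894]
tcp_rot: [-3.142, 0.0, -2.868]
contact_force: [-0.4, -0.1, -1.9]
width: 0.0247
grip_force: 79.0
```

Emit:
arm_command(targets=[[[-0.04,0,0,0,1],[0,0,0,0,1]]])

```text
time_s: 13.82
ee_pos: [0.5814, 0.1071, 0.1894]
tcp_rot: [3.142, 0.0, -2.868]
contact_force: [0.3, -1.0, -3.0]
width: 0.025
grip_force: 79.0
```

Emit:
arm_command(targets=[[[-0.04,0,0,0,1],[0,0,0,0,1]]])

```text
time_s: 14.08
ee_pos: [0.5823, 0.1074, 0.1894]
tcp_rot: [3.142, 0.0, -2.868]
contact_force: [-0.7, -0.6, -2.1]
width: 0.0249
grip_force: 79.0
```

Emit:
arm_command(targets=[[[-0.04,0,0,0,1],[-0.04,0,0,0,1],[0,0,0,0,1]]])

```text
time_s: 14.45
ee_pos: [0.5843, 0.1079, 0.1894]
tcp_rot: [-3.142, 0.0, -2.868]
contact_force: [0.0, 0.4, -1.8]
width: 0.0255
grip_force: 79.0
```

Emit:
arm_command(targets=[[[-0.04,0,0,0,1],[-0.04,0,0,0,1],[0,0,0,0,1]]])

```text
time_s: 14.82
ee_pos: [0.5862, 0.1085, 0.1893]
tcp_rot: [3.142, -0.0, -2.868]
contact_force: [0.2, 0.4, -3.0]
width: 0.0253
grip_force: 79.0
```

Emit:
arm_command(targets=[[[-0.04,0,0,0,1],[-0.04,0,0,0,1],[0,0,0,0,1]]])

```text
time_s: 15.2
ee_pos: [0.5881, 0.109, 0.1893]
tcp_rot: [-3.142, -0.0, -2.868]
contact_force: [-0.2, -0.2, -3.3]
width: 0.0248
grip_force: 79.0
```

```bash
python3 - <<'E'
from h import *
c=read_camera("side"); cv2.imwrite("pics/side2.png",c["pixels"][...,::-1]); np.savez("side2.npz",**{k:np.array(v) for k,v in c.items()})
s=read_state(); p=s["ee_pos"]; print(p,s["contact_force"],s["moment"])
Q=carrier_frame(cloud(c),p,s["tcp_rot"][2])
def sel(a,b): return Q[np.all((Q>a)&(Q<b),-1)&np.isfinite(Q[...,0])]
P=sel((-12,-100,30),(12,-80,115)); print("strip",np.median(P,0).round(1))
for y in range(-85,60,15):
    S=sel((-12,y,80),(12,y+15,130)); print(y,len(S),np.percentile(S[:,2],97).round(1),np.percentile(S[:,0],[3,50,97]).round(1)) if len(S) else 0
a=c["pixels"][100:250,280:430,::-1]; cv2.imwrite("pics/crop2.png",cv2.resize(a,(600,600),interpolation=2))
E
```

```text
[0.58805773 0.10897493 0.18934452] [ 0.35945467 -0.11712518 -3.24812716] [-6.86219782e-02 -5.56570693e-02  3.79895237e-05]
strip [ -1.7 -90.9  72.2]
-85 18 122.0 [-6.  -2.1  1.4]
-70 35 121.4 [-4.4 -2.4  1.4]
-55 33 121.6 [-3.7 -2.3  2.1]
-40 36 121.7 [-4.7 -2.1  1.7]
-25 47 129.2 [-6.1 -2.3  4.7]
-10 32 126.7 [-8.9 -2.8  0.1]
5 22 126.7 [-8.1 -2.8  0.1]
20 27 116.0 [-6.7 -2.8 -1. ]
35 22 121.1 [-3.7 -2.7 -0.8]
50 31 121.1 [-4.1 -2.5  1.6]
```

View pics/crop2.png

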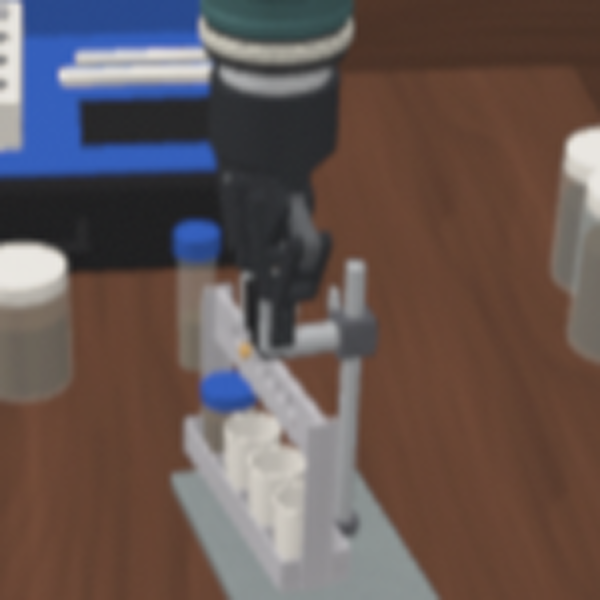

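The brass head shows in front of the bar at crop (245,350), so the hole has passed over it. I'll centre the bar on the neck, then lower it.

Emit:
arm_command(targets=[[[-0.04,0,0,0,1],[-0.04,0,0,0,1],[-0.04,0,0,0,1],[0,0,0.06,0,1],[0,0,0,0,1]]])

```text
time_s: 15.88
ee_pos: [0.5909, 0.1098, 0.1877]
tcp_rot: [3.142, -0.0, -2.868]
contact_force: [0.6, 0.2, -3.0]
width: 0.0244
grip_force: 79.0
```

Emit:
arm_command(targets=[[[0,0,0.02,0,1],[0,0,0.02,0,1],[0,0,0,0,1]]])

```text
time_s: 16.25
ee_pos: [0.5909, 0.1098, 0.1868]
tcp_rot: [3.142, -0.0, -2.868]
contact_force: [0.4, 0.3, -3.3]
width: 0.0254
grip_force: 79.0
```

Emit:
arm_command(targets=[[[0,0,0.02,0,1],[0,0,0,0,1],[0,0,0,0,1]]])

```text
time_s: 16.62
ee_pos: [0.5909, 0.1098, 0.1864]
tcp_rot: [-3.142, 0.0, -2.868]
contact_force: [0.6, 0.4, -2.0]
width: 0.025
grip_force: 79.0
```

Emit:
arm_command(targets=[[[0,0,0.02,0,1],[0,0,0,0,1]]])

```text
time_s: 16.88
ee_pos: [0.5909, 0.1098, 0.1858]
tcp_rot: [-3.142, -0.0, -2.868]
contact_force: [-0.9, 0.2, -2.4]
width: 0.025
grip_force: 79.0
```

Emit:
arm_command(targets=[[[0,0,0.02,0,1],[0,0,0,0,1]]])

```text
time_s: 17.12
ee_pos: [0.591, 0.1098, 0.1854]
tcp_rot: [3.142, 0.0, -2.868]
contact_force: [-0.8, -1.2, -1.0]
width: 0.0247
grip_force: 79.0
```

Emit:
arm_command(targets=[[[0,0,0.02,0,1],[0,0,0,0,1]]])

```text
time_s: 17.38
ee_pos: [0.591, 0.1098, 0.185]
tcp_rot: [-3.142, 0.0, -2.868]
contact_force: [0.2, -0.3, 0.1]
width: 0.0255
grip_force: 79.4
```

Emit:
arm_command(targets=[[[0,0,0.01,0,1],[0,0,0,0,1],[0,0,0,0,1]]], force=20)

```text
time_s: 17.75
ee_pos: [0.591, 0.1098, 0.1847]
tcp_rot: [-3.142, 0.0, -2.868]
contact_force: [-0.9, -0.6, 2.0]
width: 0.025
grip_force: 79.6
```

Emit:
arm_command(targets=[[[0,0,0,0,0.35],[0,0,0,0,0.25],[0,0,0,0,0.15],[0,0,0,0,0.0],[0,0,0,0,0.0]]])

```text
time_s: 18.38
ee_pos: [0.591, 0.1098, 0.1846]
tcp_rot: [-3.142, 0.0, -2.868]
contact_force: [-0.3, -0.1, -0.3]
width: 0.0429
grip_force: 0.0
```

```bash
python3 - <<'E'
from h import *
c=read_camera("side")
s=read_state(); p=s["ee_pos"]; print(p,s["contact_force"],s["width"])
Q=carrier_frame(cloud(c),p,s["tcp_rot"][2])
def sel(a,b): return Q[np.all((Q>a)&(Q<b),-1)&np.isfinite(Q[...,0])]
P=sel((-15,-100,30),(15,-80,115)); print("strip",np.median(P,0).round(1))
for y in range(-85,60,15):
    S=sel((-12,y,80),(12,y+15,130)); print(y,len(S),np.percentile(S[:,2],97).round(1),np.percentile(S[:,0],[3,50,97]).round(1)) if len(S) else 0
a=c["pixels"][100:250,280:430,::-1]; cv2.imwrite("pics/crop3.png",cv2.resize(a,(600,600),interpolation=2))
E
```

```text
[0.59095206 0.1098085  0.18464231] [0.08290071 0.18544201 0.77660697] 0.04289314179193486
strip [ -1.1 -90.8  71.6]
-85 15 121.5 [-3.4 -2.4  0.8]
-70 34 121.8 [-4.3 -2.5  1.6]
-55 36 121.1 [-3.4 -1.9  1.4]
-40 39 123.5 [-4.4 -2.7  2. ]
-25 33 123.0 [-5.8 -3.   1.4]
-10 36 128.5 [-8.6 -2.7 -0.1]
5 22 114.9 [-4.1 -2.6 -0.5]
20 35 121.1 [-8.2 -3.2  1.2]
35 18 122.3 [-4.  -2.7 -1.4]
50 30 121.6 [-4.3 -2.9 -0.4]
```

View pics/crop3.png

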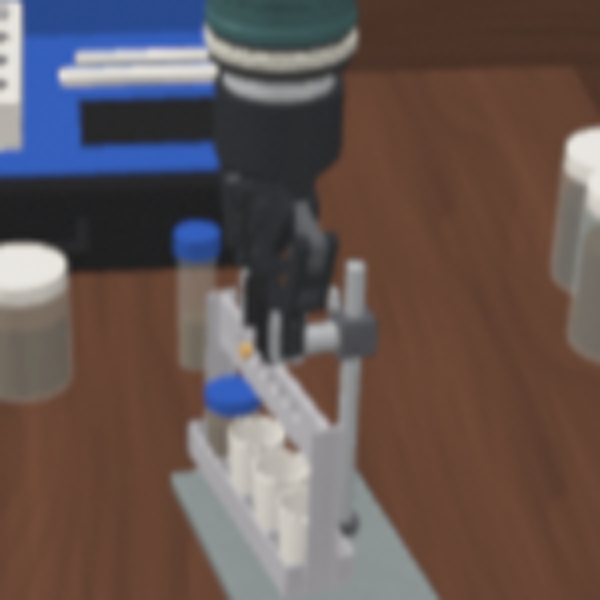

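The carrier hangs level, with the brass head in front of the bar at crop (245,350) and the fingers clear of the grip. Withdrawing straight up.

Emit:
arm_command(targets=[[[0,0,0,0,0.0],[0,0,-0.2,0,0.0],[0,0,-0.4,0,0.0],[0,0,-0.6,0,0.0],[0,0,-0.8,0,0.0],[0,0,-0.8,0,0.0],[0,0,-0.8,0,0.0],[0,0,-0.4,0,0.0],[0,0,0,0,0.0],[0,0,0,0,0.0],[0,0,0,0,0.0],[0,0,0,0,0.0],[0,0,0,0,0.0],[0,0,0,0,0.0],[0,0,0,0,0.0]]])

```text
time_s: 20.3
ee_pos: [0.5909, 0.1098, 0.2847]
tcp_rot: [-3.142, 0.0, -2.868]
contact_force: [0.1, 0.0, -0.1]
width: 0.0426
grip_force: 0.0
```

```bash
python3 - <<'E'
from h import *
c=read_camera("side"); s=read_state(); print(s["ee_pos"],s["contact_force"])
Q=carrier_frame(cloud(c),[.59095,.1098,.1846],-2.868)
def sel(a,b): return Q[np.all((Q>a)&(Q<b),-1)&np.isfinite(Q[...,0])]
P=sel((-15,-100,30),(15,-80,115)); print("strip",np.median(P,0).round(1))
for y in range(-85,85,15):
    S=sel((-12,y,80),(12,y+15,130)); print(y,len(S),np.percentile(S[:,2],97).round(1),np.percentile(S[:,0],[3,50,97]).round(1)) if len(S) else 0
a=c["pixels"][100:250,280:430,::-1]; cv2.imwrite("pics/crop4.png",cv2.resize(a,(600,600),interpolation=2))
E
```

```text
[0.59093394 0.10980552 0.28462952] [ 0.22737996  0.21519172 -0.12749959]
strip [ -1.1 -91.   73.4]
-85 14 122.1 [-4.1 -2.   1.2]
-70 39 122.2 [-3.8 -2.4  1.5]
-55 36 121.5 [-4.  -2.6  1.8]
-40 33 121.1 [-3.7 -2.6  1.9]
-25 47 129.1 [-8.1 -2.2  2.5]
-10 35 129.2 [-8.5 -2.2  3.4]
5 21 113.6 [-3.7 -2.6  0. ]
20 36 121.5 [-9.5 -2.7  0.2]
35 22 122.1 [-3.6 -2.3  2.5]
50 28 121.1 [-3.5 -2.5  1.2]
65 35 121.5 [-4.3 -2.6  1.2]
80 61 122.1 [-10.   -3.8   6.4]
```

View pics/crop4.png

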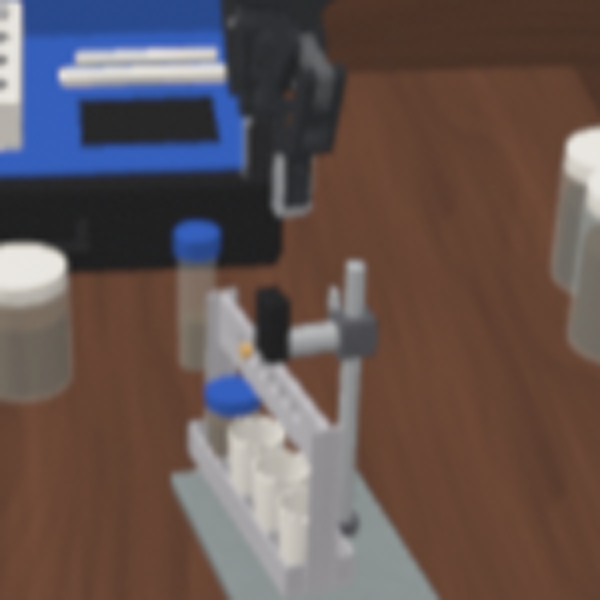

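With the gripper well clear, the carrier hangs level and still on the pin. The brass head is in front of the bar at (245,350), and the pots are seated.

```bash
python3 -c "
from bench import *
print(job_done())"
```

```text
the job is handed in; nothing more can be done
None
```

The carrier hangs level and still on the grey stand's pin by the hole 27.5 mm from centre on the soil-pot side. All four pots are seated, the gripper is clear, and the job was handed in at about 20 s; no verdict came back.

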